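# Pack the camera in its transit case and turn the buttons to lock the lid

### The job

Stand the silver-and-black camera upright in the open black transit case, lay the aluminium lid flat in its recess on top, and then lock the lid by turning both red-studded turnbuttons fully inward over it. Turn aside first any turnbutton that is in the way, set the camera and lid down gently rather than dropping them, keep the camera upright, and leave the other things on the trolley where they are.

Things in the scene. Friction and masses are not known exactly. Their poses are not given: they have to be found in the camera images.
- case: black open transit case, fixed, any yaw, 234 (x) x 140 (y) mm, rim 106 mm high. Origin: centre of its underside, z up. Pocket for the camera (its long side along the case's x, lens to either side): 146 x 124 mm, centred, floor at height 6 mm. Above it the lid recess, 178 x 124 mm, with grey end ledges at height 96 mm. A turnbutton on the middle of each end rim
- pivot_a (a point): pivot of turnbutton a, on the end rim at case x = +103 mm, y = 0, height 107 mm (bar's underside). The bar is flat steel, 16 mm wide, at heights 107 to 115 mm, from 10 mm behind the pivot to 58 mm ahead, with an upright red round stud 48 mm from the pivot
- pivot_b (a point): pivot of turnbutton b, at case x = -103 mm, y = 0, height 107 mm; bar and stud the same as those of a
- button_a (a joint): turnbutton at the case's +x end, rad: 0 = points inward along the case's -x over the lid (locked, stop), grows anticlockwise seen from above, 1.57 = along the end rim, stud at the case's -y side (clear of the recess above about 1.45), 1.75 = other stop; stiff enough to stay where left
- button_b (a joint): turnbutton at the case's -x end, rad: 0 = points inward along the case's +x over the lid (locked, stop), grows anticlockwise seen from above, 1.57 = along the end rim, stud at the case's +y side (clear of the recess above about 1.45), 1.75 = other stop; stiff enough to stay where left
- stud_a (a point): middle of turnbutton a's red stud, on its axis; the stud is 16 mm in diameter and 28 mm tall (heights 115 to 143 mm), this point at 129 mm
- stud_b (a point): middle of turnbutton b's red stud, on its axis; the stud is 16 mm in diameter and 28 mm tall (heights 115 to 143 mm), this point at 129 mm
- camera: camera to pack, black with silver top and base, about 0.45 kg, standing upright: 126 mm long (its x), body 36 mm thick (y), body top at 80 mm (two small dials near the ends rise to 85 mm); lens 42 mm in diameter, axis 33 mm above the underside (its top at 54 mm), sticks out 26 mm from the middle of the -y face. Origin: centre of the body's underside, z up
- lid: loose aluminium lid lying flat, about 0.3 kg, 168 x 114 x 8 mm (x, y, z), with a blue upright grip in its middle, 50 mm long (x), 12 mm thick (y), 30 mm tall (8 to 38 mm). Origin: centre of its underside, z up. Fits the recess either way round, its x along the case's x
- red_camera: bystander: red camera of the same form and size as the one to pack, standing upright; origin at the centre of its underside
- bottle: bystander: white bottle with blue cap, 60 mm in diameter, 150 mm tall, upright; origin at the centre of its underside
- lens: bystander: black lens standing on end, 66 mm in diameter, 70 mm tall; origin at the centre of its underside
- brush: bystander: dust brush with a dark wooden handle lying flat along y, 24 x 160 x 12 mm (x, y, z); origin at the centre of its underside
Not all that is in view belongs to the job. What is shaped like the lid but purple is not meant.

How it is judged:
By the outcome, as a careful person would: the job done as asked, in the order asked, and still so for the second after the job is handed in, with the robot touching nothing.
It also fails if it takes over 72 s, if anything falls off the work surface, if the arm or the gripper's body presses on something with over 40 N, if the wrist force passes 120 N, or if a joint passes its speed limit or range.

### The arm

A 7-joint arm with a two-finger parallel gripper is mounted at the origin on the work surface. World frame = base frame: x ahead of the robot, y to its left, z up, the work surface at z = 0. Lengths are in mm, angles in rad, forces in N, time in s.
With the tool pointing down it reaches from about 400 to 875 mm from the base axis. Payload 4.4 kg.
Tool frame: the origin (TCP) lies on the centre line of the jaws, within the pads' length; the fingertips stand 25 mm ahead of it and the grasp point (between the pads) lies 6 mm ahead of it (ctrl.finger_overhang is the distance from the TCP to the fingertips, in mm); z points along the fingers, y is the line along which they close (so a half turn about z gives the same grasp; the last joint's range is limited). The gripper opens to 85 mm and grips with 20 to 120 N. Pads are 22 mm wide; open, the fingers measure 114 mm over their backs; the gripper's body (76 mm by 85 mm) begins 54 mm behind the grasp point. The pads swing forward as they close: fully open they stand 13 mm farther back than shut.
Start: joints at [1.136, 0.628, 0.038, 1.517, -0.027, 0.996, -0.02], TCP at [234.35, -606.298, 256.313] pointing down, gripper open.
Joint ranges: [-3.06, 3.06], [-0.37, 2.12], [-1.25, 1.32], [0.18, 2.47], [-1.1, 4.24], [0.23, 1.98], [-2.94, 2.94]. Speed limits (rad/s): [2.57, 2.57, 3.14, 3.14, 3.14, 3.14, 3.14].

### API

Orientations are given as [roll, pitch, yaw] about the fixed x, y, z axes, in that order (R = Rz(yaw) Ry(pitch) Rx(roll)).
In Python, from cell import ctrl gives the robot as it stands. The module is installed in compiled form; this text tells all that it offers.
- The arm moves only by the tool play_rows, never from a script. Its argument "targets" is a list of rows, each a list of 5 numbers: the closure, from 0 (fully open) to 1 (shut), then the shift along the tool's x, y, z in cm, then the turn about the tool's z in degrees. In form: [[gripper, dx, dy, dz, spin], ...]. A call has 1 to 10 rows; each row is the pose to reach, as a shift and turn from the pose commanded when the call began, along the tool's axes at that moment; what a row does not reach only later rows make up. A row lasts 1/10 s, in which the tool goes at most 50 mm and 8.59 degrees, less where a joint would pass 70% of its speed; a pose out of reach is approached as far as the arm can. A call with a gripper value outside its range is refused whole. The fingers move at their own pace and stop on an object; the grip force is fixed at half the most. Time passes only in rows, so rows that repeat a pose let the fingers close. It gives the time, the measured TCP pose, the force, the opening and the grip force at its end, in the units of the state.
- ctrl.read_state(): the state, without advancing time (a new reading comes with each control period).
- ctrl.get_image(name): name is "scene" or "top" or "wrist"; returns (picture, depth): 480x640x3 uint8, red, green, blue; 480x640 float32, mm along the optical axis (not along the pixel's ray), 0 where there is no reading.
- ctrl.calibration(name): a dict with "vfov" (degrees; the focal length in pixels is half the picture's height over the tangent of half this angle, whatever the lens; pixels are square), "cx", "cy" (the principal point, pixels), "extrinsics" (4x4, takes a point from camera to world coordinates); the wrist camera has in their place "mount" (4x4, takes a point from camera to tool coordinates, whose origin is the TCP and whose axes are the flange's). Camera axes: x right, y down, z forward; pixel columns grow to the right and rows downward; lengths in mm; the calibration is good to about 2 mm. A picture is of the moment at which its call begins: read the wrist's pose just before it. calibration takes no time and is no camera call.
- ctrl.finish_job(): hands the job in; it is judged then, once.
Trained networks look in the newest picture that a camera, given by its name, has taken for a name from the list of things; names that differ only in an ending like _2 or _b are one class to them, and where a whole thing is asked for, a point or a joint stands for the part that bears it (a point fixed in the world has none). Each returns a list of dicts, best first, with "confidence" (0 to 1); they miss things now and then, are a little off and sometimes report something else, mostly with a low value. They report only what shows in the picture. A call takes as long as a camera call. They do not tell look-alikes from the thing itself.
- ctrl.search_frame(camera, name): "bbox" ([left, top, right, bottom] in pixels, round what is visible of it).
- ctrl.trace(camera, name): "pixels" (480x640 bool, what is visible of it) and "bbox" ([left, top, right, bottom] in pixels, round what is visible of it).
The state is a dict: "clock": time; "qpos": joint angles; "qd": joint speeds; "tau": joint torques, N m; "eef_pos": TCP position; "tool_rot": TCP orientation; "force": force on the tool from outside, world axes, zero at the start; "torque": the same for the moment, N m; "width": finger opening in mm; "gripper_force": force on a finger pad.
Only numpy, scipy, OpenCV 4.12 (cv2) and the standard library are available. Lean on these libraries where they do the work, as an engineer would, in place of code of your own. Each camera call takes 0.05 s, during which the arm holds its last target. There are 200 camera calls.

## Working session

There is one attempt and no reset: what is moved stays moved. The work goes in short steps, Python scripts to look and compute and a tool call to move; the robot and the scene stay as the last step left them, time stands still between calls to the robot, and variables do not carry over. Pictures are saved under pics/ and viewed, at most 12 in all, crops included, and the job is handed in when it is done.

Besides the shell and the picture viewer there is one more tool, called after "Call:" by a JSON object that holds its "method" and its "body", one argument or row to a line. play_rows: Moves the arm, as the interface text tells. Its arguments: {"type":"object","properties":{"targets":{"type":"array"}},"required":["targets"]}

```bash
mkdir -p pics; cat > h.py <<'E'
import numpy as np, cv2
from cell import ctrl
from scipy.spatial.transform import Rotation as R
def save(n,img): cv2.imwrite('pics/'+n+'.png',img[:,:,::-1])
def T():
    s=ctrl.read_state(); M=np.eye(4); M[:3,:3]=R.from_euler('xyz',s['tool_rot']).as_matrix(); M[:3,3]=s['eef_pos']; return M
def cam(name):
    Tw=T(); p,d=ctrl.get_image(name); c=ctrl.calibration(name)
    E=np.array(c['extrinsics']) if 'extrinsics' in c else Tw@np.array(c['mount'])
    f=240/np.tan(np.radians(c['vfov'])/2)
    v,u=np.mgrid[:480,:640]
    P=np.stack([(u-c['cx'])/f*d,(v-c['cy'])/f*d,d],-1)@E[:3,:3].T+E[:3,3]
    P[d<=0]=np.nan
    return p,d,P
E
python3 - <<'E'
from h import *
s=ctrl.read_state(); print({k:np.round(v,3) for k,v in s.items()}, ctrl.finger_overhang)
for n in ['top','scene']:
    p,d,P=cam(n); save(n+'0',p); np.savez('/tmp/'+n,p=p,d=d,P=P)
    for k in ['case','camera','lid','stud_a','stud_b','button_a','red_camera','bottle','lens','brush']:
        for r in ctrl.trace(n,k)[:4]:
            m=r['pixels']; Q=P[m]; Q=Q[~np.isnan(Q[:,0])]
            print(n,k,round(r['confidence'],2),np.round(r['bbox']),'n',m.sum(),'med',np.round(np.median(Q,0)) if len(Q) else None, 'z95',np.round(np.percentile(Q[:,2],95)) if len(Q) else None)
E
```

```text
{'clock': np.float64(0.0), 'qpos': array([ 1.136,  0.629,  0.038,  1.518, -0.027,  0.996, -0.02 ]), 'qd': array([ 0.   , -0.   , -0.001, -0.001, -0.001, -0.   ,  0.001]), 'tau': array([-1.0000e-03, -5.6340e+01,  1.2260e+00, -1.9344e+01,  1.1000e-02,
        1.1000e-02, -0.0000e+00]), 'eef_pos': array([ 234.153, -605.749,  255.39 ]), 'tool_rot': array([-3.14 , -0.   ,  0.369]), 'force': array([ 0.229, -0.766,  0.28 ]), 'torque': array([ 0.011,  0.018, -0.016]), 'gripper_force': np.float64(0.0), 'width': np.float64(85.256)} 25.0
top case 0.76 [276. 179. 358. 281.] n 5051 med [571.  12.  44.] z95 114.0
top camera 0.83 [440. 242. 480. 289.] n 1043 med [ 461. -357.   77.] z95 85.0
top lid 0.9 [162. 317. 232. 395.] n 2796 med [239. 340.   8.] z95 17.0
top lid 0.72 [297. 186. 326. 205.] n 145 med [646.  26. 116.] z95 145.0
top lid 0.58 [150. 236. 218. 299.] n 2547 med [470. 370.   8.] z95 16.0
top lid 0.38 [311. 259. 335. 278.] n 147 med [458.  -5. 116.] z95 144.0
top stud_a 0.71 [312. 262. 338. 279.] n 191 med [456.   0. 115.] z95 144.0
top stud_a 0.47 [301. 189. 322. 203.] n 143 med [646.
[... 1540 characters left out ...]
5 143.0
scene red_camera 0.89 [219. 356. 274. 448.] n 3236 med [ 734. -319.   67.] z95 83.0
scene bottle 0.76 [434. 208. 470. 277.] n 1561 med [714. 254.  74.] z95 147.0
scene bottle 0.25 [278. 210. 298. 236.] n 255 med [456.  12. 116.] z95 143.0
scene lens 0.93 [424. 276. 455. 320.] n 1276 med [788. 107.  53.] z95 71.0
scene lens 0.23 [435. 206. 468. 277.] n 1515 med [714. 253.  74.] z95 147.0
scene lens 0.21 [276. 208. 294. 235.] n 249 med [457.  10. 116.] z95 143.0
scene brush 0.89 [351. 329. 404. 384.] n 867 med [784. -55.  11.] z95 14.0
scene brush 0.73 [276. 208. 297. 237.] n 255 med [457.  12. 116.] z95 143.0
scene brush 0.67 [257. 209. 392. 326.] n 9854 med [578. -12.  74.] z95 113.0
```

```bash
python3 - <<'E'
from h import *
z=np.load('/tmp/top.npz'); p=z['p']; P=z['P']
def crop(x0,y0,x1,y1): return cv2.resize(p[y0:y1,x0:x1],(400,300),interpolation=cv2.INTER_CUBIC)
a=np.vstack([np.hstack([crop(260,170,404,278+10),crop(400,220,520,310)]),np.hstack([crop(120,310,240,400),crop(120,225,240,315)])])
save('crops',a)
def rect(m,l):
    q=P[m][:,:2].astype(np.float32); r=cv2.minAreaRect(q); print(l,np.round(r[0],1),np.round(r[1],1),round(r[2],1))
v,u=np.mgrid[:480,:640]
def box(x0,y0,x1,y1): return (u>=x0)&(u<x1)&(v>=y0)&(v<y1)
Z=P[...,2]
rect(box(140,300,245,410)&(Z>4)&(Z<14),'lid239'); rect(box(140,300,245,410)&(Z>28)&(Z<45),'grip239')
rect(box(140,220,240,312)&(Z>4)&(Z<14),'lid470');rect(box(140,220,240,312)&(Z>28)&(Z<45),'grip470')
rect(box(425,230,500,300)&(Z>72)&(Z<90),'camtop')
rect(box(425,230,500,300)&(Z>15)&(Z<60),'camlow')
c=box(255,160,380,295)
rect(c&(Z>100)&(Z<111),'rim'); 
k=box(290,184,330,207)
rect(k&(Z>112)&(Z<125),'bar1'); rect(k&(Z>135),'stud1')
k=box(300,255,345,284)
rect(k&(Z>112)&(Z<125),'bar2'); rect(k&(Z>135),'stud2')
E
```

```text
lid239 [238.7 352.8] [283.4 290. ] 89.2
grip239 [238.9 341.6] [49.7 12.6] 31.8
lid470 [478.5 361.9] [274.  249.6] 89.4
grip470 [470.6 372. ] [50.1 12.1] 66.4
camtop [ 467.6 -365.4] [125.5  39.2] 28.2
camlow [ 458.7 -341.7] [128.4  41.7] 17.9
rim [563.5  12.1] [234.8 140. ] 20.7
bar1 [654.6  29.3] [92.5 51.4] 84.9
stud1 [635.2   6.9] [12.7 14.5] 88.9
bar2 [458.9   8.4] [97.8 47.8] 87.7
stud2 [445.2  19.5] [12.6 12.8] 89.2
```

View pics/top0.png

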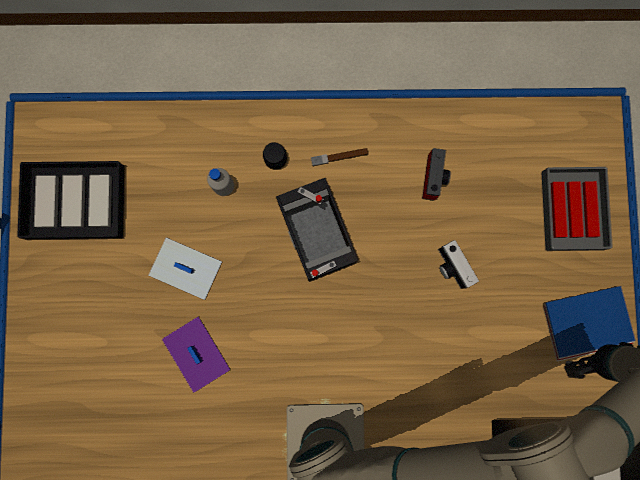

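View pics/crops.png

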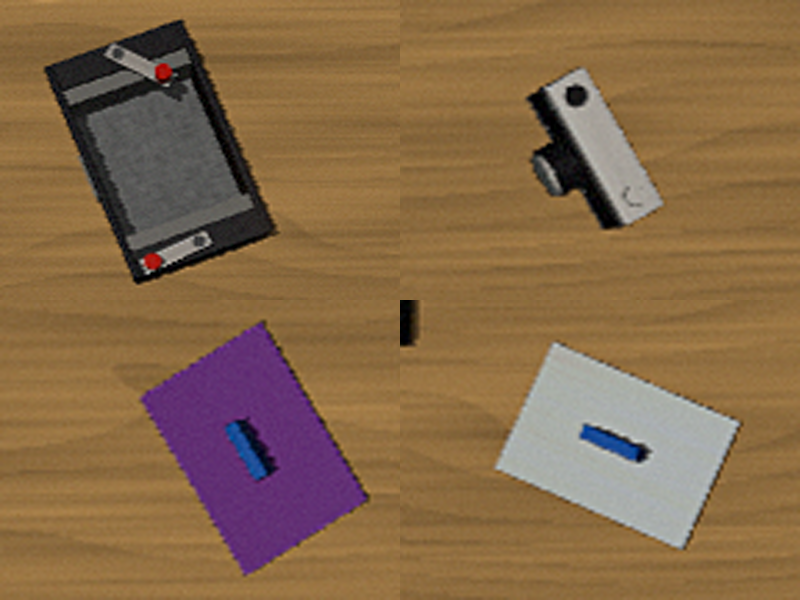

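The silver-and-black camera is at (460,265), the red look-alike at (436,174). The two lid shapes are the aluminium one at (185,268), which fits the description, and the purple one at (196,353), which is not meant; the enlarged crop confirms the choice. Turnbutton a (far end, stud at (319,198)) points about 39° off inward and is in the way. Button b, with its stud at (315,273), is clear at about 1.67 rad.

```bash
cat >> h.py <<'E'
def rel(*targets):
    """world (x,y,z,yawdeg) -> rows dx,dy,dz cm, spin deg from the measured pose"""
    M=T(); yaw=np.degrees(np.arctan2(M[1,0],M[0,0])); print('now',np.round(M[:3,3],1),round(yaw,1))
    for t in targets:
        d=M[:3,:3].T@(np.array(t[:3])-M[:3,3])/10; print(t,'->',np.round(d,2),round(-(t[3]-yaw),1))
E
python3 -c "
from h import *
rel((635,7,260,59.4))"
```

```text
now [ 234.4 -606.3  256.3] 21.1
(635, 7, 260, 59.4) -> [ 59.48 -42.77  -0.37] -38.3
```

Call:
{"method": "play_rows", "body": {
  "targets": [
    [0, 59.5, -42.8, -0.4, -38.3],
    [0, 59.5, -42.8, -0.4, -38.3],
    [0, 59.5, -42.8, -0.4, -38.3],
    [0, 59.5, -42.8, -0.4, -38.3],
    [0, 59.5, -42.8, -0.4, -38.3],
    [0, 59.5, -42.8, -0.4, -38.3],
    [0, 59.5, -42.8, -0.4, -38.3],
    [0, 59.5, -42.8, -0.4, -38.3],
    [0, 59.5, -42.8, -0.4, -38.3],
    [0, 59.5, -42.8, -0.4, -38.3]
  ]
}}

```text
clock: 2.1
eef_pos: [508.6, -186.0, 259.4]
tool_rot: [3.141, 0.0, 1.037]
force: [0.7, -0.1, -0.1]
width: 85.4
gripper_force: 0.0
```

Call:
{"method": "play_rows", "body": {
  "targets": [
    [0, 0, 0, 0, 0],
    [0, 0, 0, 0, 0]
  ]
}}

```text
clock: 2.3
eef_pos: [508.4, -186.1, 259.1]
tool_rot: [3.141, -0.0, 1.041]
force: [-0.2, -0.6, -0.9]
width: 85.9
gripper_force: 0.0
```

```bash
python3 -c "
from h import *
rel((635,7,260,59.4))"
```

```text
now [ 508.4 -186.1  259.1] 59.6
(635, 7, 260, 59.4) -> [23.06  1.16 -0.09] 0.2
```

Call:
{"method": "play_rows", "body": {
  "targets": [
    [0, 23.1, 1.2, -0.1, 0],
    [0, 23.1, 1.2, -0.1, 0],
    [0, 23.1, 1.2, -0.1, 0],
    [0, 23.1, 1.2, -0.1, 0],
    [0, 23.1, 1.2, -0.1, 0],
    [0, 23.1, 1.2, -0.1, 0]
  ]
}}

```text
clock: 2.9
eef_pos: [637.2, 9.4, 259.7]
tool_rot: [-3.141, -0.003, 1.042]
force: [0.5, 0.5, 0.7]
width: 85.8
gripper_force: 0.0
```

```bash
cat >> h.py <<'E'
def reds(p,P):
    r=p.astype(int); m=(r[...,0]>90)&(r[...,1]<60)&(r[...,2]<60)&(P[...,2]>112)&(P[...,2]<155)
    n,l,st,c=cv2.connectedComponentsWithStats(m.astype(np.uint8))
    for i in range(1,n):
        if st[i,4]>30:
            Q=P[l==i]; t=Q[Q[:,2]>np.percentile(Q[:,2],95)-4]
            print('red',st[i],'top circle',[np.round(x,1) for x in cv2.minEnclosingCircle(t[:,:2].astype(np.float32))],np.round(t.mean(0),1))
E
python3 - <<'E'
from h import *
p,d,P=cam('wrist'); save('w1',p); reds(p,P)
Z=P[...,2]
m=(Z>100)&(Z<110); q=P[m][:,:2]; r=cv2.minAreaRect(q.astype(np.float32)); print(r)
rel((635,7,148,59.4))
E
```

```text
red [307 226  26  37 787] top circle [array([638.2,  10.5]), np.float64(8.3)] [638.4  11.1 142.3]
red [ 54 340  44  40 982] top circle [array([448.6,  22.9]), np.float64(8.4)] [449.7  23.3 142.1]
((565.0777587890625, 15.641807556152344), (234.87400817871094, 140.40164184570312), 20.701274871826172)
now [635.9   5.8 259.6] 59.5
(635, 7, 148, 59.4) -> [ 0.06 -0.13 11.16] 0.1
```

View pics/w1.png

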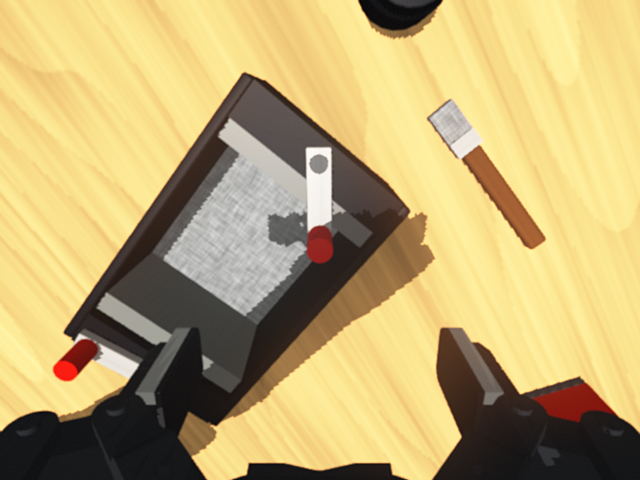

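The wrist view shows the case whole, with stud a at (319,245) and stud b at (66,370); the arm was still settling, so I measure once more.

```bash
python3 - <<'E'
from h import *
for i in range(3):
    p,d,P=cam('wrist'); reds(p,P)
    Z=P[...,2]
    m=(Z>100)&(Z<110); q=P[m][:,:2]; r=cv2.minAreaRect(q.astype(np.float32)); print(r,np.round(ctrl.read_state()['eef_pos'],1))
rel((637,9,148,59.4))
E
```

```text
red [306 220  26  37 784] top circle [array([638.3,  10.6]), np.float64(8.1)] [638.4  11.  142.3]
red [ 52 335  45  41 989] top circle [array([448.8,  22.4]), np.float64(8.3)] [449.7  23.3 142.1]
((564.9981689453125, 15.558364868164062), (235.12918090820312, 140.501708984375), 20.741865158081055) [635.2   3.4 259.6]
red [305 216  26  37 785] top circle [array([638.2,  10.5]), np.float64(8.2)] [638.4  11.  142.4]
red [ 51 332  44  41 992] top circle [array([448.6,  22.8]), np.float64(8.4)] [449.6  23.3 142.1]
((564.979736328125, 15.604393005371094), (235.2250518798828, 140.54437255859375), 20.74994468688965) [634.9   2.2 259.7]
red [304 214  27  37 772] top circle [array([638.1,  10.7]), np.float64(8.2)] [638.5  10.9 142.3]
red [ 50 331  45  40 992] top circle [array([448.7,  23. ]), np.float64(8.5)] [449.7  23.3 142.2]
((565.3236083984375, 15.548347473144531), (234.54901123046875, 140.73785400390625), 20.724306106567383) [634.8   1.8 259.8]
now [634.8   1.8 259.8] 59.2
(637, 9, 148, 59.4) -> [ 0.76 -0.18 11.18] -0.2
```

```bash
python3 - <<'E'
from h import *
p,d,P=cam('wrist'); Z=P[...,2]
s=ctrl.read_state(); print(np.round(s['eef_pos'],1),np.round(s['qd'],3))
for a,b in[(130,210),(430,510)]:
    z=Z[300:420,a:b]; z=z[(z>180)]; print('tip below tcp',s['eef_pos'][2]-np.percentile(z,[0.5,2,10]))
rel((638,10,152,59.4))
E
```

```text
[634.8   2.  260. ] [-0.001 -0.004 -0.008 -0.004 -0.003 -0.004 -0.   ]
tip below tcp [11.78682594 10.0166045   4.80079683]
tip below tcp [11.90531459 10.1518534   4.78744939]
now [634.8   2.  260. ] 59.2
(638, 10, 152, 59.4) -> [ 0.87 -0.14 10.8 ] -0.2
```

Call:
{"method": "play_rows", "body": {
  "targets": [
    [0, 0.9, -0.1, 4, 0],
    [0, 0.9, -0.1, 8, 0],
    [0, 0.9, -0.1, 10.5, 0],
    [0, 0.9, -0.1, 11.5, 0],
    [0, 0.9, -0.1, 11.5, 0],
    [1, 0.9, -0.1, 11.5, 0],
    [1, 0.9, -0.1, 11.5, 0],
    [1, 0.9, -0.1, 11.5, 0],
    [1, 0.9, -0.1, 11.5, 0],
    [1, 0.9, -0.1, 11.5, 0]
  ]
}}

```text
clock: 4.15
eef_pos: [639.6, 13.4, 145.8]
tool_rot: [3.141, -0.0, 1.037]
force: [-0.0, 0.0, 6.5]
width: 14.0
gripper_force: 58.3
```

Call:
{"method": "play_rows", "body": {
  "targets": [
    [1, 0, 0, 0, 0],
    [1, 0, 0, 0, 0]
  ]
}}

```text
clock: 4.35
eef_pos: [639.6, 13.4, 145.8]
tool_rot: [3.141, -0.0, 1.037]
force: [-0.9, 0.0, 5.8]
width: 13.9
gripper_force: 58.5
```

```bash
cat >> h.py <<'E'
def arc(piv,angs):
    M=T(); 
    for a in angs:
        r=np.array(M[:2,3])-piv; t=np.radians(a); n=piv+np.array([[np.cos(t),-np.sin(t)],[np.sin(t),np.cos(t)]])@r
        d=M[:3,:3].T@np.array([*(n-M[:2,3]),0])/10; print([1,*np.round(d,2)[:2],0,-a])
E
python3 -c "
from h import *
arc(np.array([661.3,52.1]),[6,12,18,24,30,36,42,48,53])"
```

```text
[1, np.float64(0.03), np.float64(0.46), 0, -6]
[1, np.float64(0.12), np.float64(0.92), 0, -12]
[1, np.float64(0.25), np.float64(1.37), 0, -18]
[1, np.float64(0.42), np.float64(1.8), 0, -24]
[1, np.float64(0.64), np.float64(2.21), 0, -30]
[1, np.float64(0.9), np.float64(2.59), 0, -36]
[1, np.float64(1.2), np.float64(2.94), 0, -42]
[1, np.float64(1.54), np.float64(3.27), 0, -48]
[1, np.float64(1.84), np.float64(3.51), 0, -53]
```

Call:
{"method": "play_rows", "body": {
  "targets": [
    [1, 0.03, 0.46, 0, -6],
    [1, 0.12, 0.92, 0, -12],
    [1, 0.25, 1.37, 0, -18],
    [1, 0.42, 1.8, 0, -24],
    [1, 0.64, 2.21, 0, -30],
    [1, 0.9, 2.59, 0, -36],
    [1, 1.2, 2.94, 0, -42],
    [1, 1.54, 3.27, 0, -48],
    [1, 1.84, 3.51, 0, -53],
    [1, 1.84, 3.51, 0, -53]
  ]
}}

```text
clock: 5.35
eef_pos: [679.2, 11.4, 145.8]
tool_rot: [3.141, 0.0, 1.964]
force: [-2.0, -0.5, 6.4]
width: 13.9
gripper_force: 58.7
```

Call:
{"method": "play_rows", "body": {
  "targets": [
    [1, 0, 0, 0, 0],
    [0, 0, 0, 0, 0],
    [0, 0, 0, 0, 0],
    [0, 0, 0, 0, 0],
    [0, 0, 0, -4, 0],
    [0, 0, 0, -9, 0],
    [0, 0, 0, -14, 0],
    [0, 0, 0, -14, 0],
    [0, 0, 0, -14, 0]
  ]
}}

```text
clock: 6.25
eef_pos: [679.4, 11.5, 286.5]
tool_rot: [3.139, 0.001, 1.962]
force: [-0.3, -0.4, -0.6]
width: 85.5
gripper_force: 0.0
```

```bash
python3 - <<'E'
from h import *
p,d,P=cam('wrist'); reds(p,P); save('w2',p)
p,d,P=cam('top'); reds(p,P)
rel((470,-362,285,28.2))
E
```

```text
red [307 221  24  32 638] top circle [array([681.2,   8.7]), np.float64(8.1)] [681.1   9.1 142.4]
now [678.   11.  283.7] 112.4
(470, -362, 285, 28.2) -> [-26.55 -33.46  -0.06] 84.2
```

Call:
{"method": "play_rows", "body": {
  "targets": [
    [0, -26.6, -33.5, 0, 84.2],
    [0, -26.6, -33.5, 0, 84.2],
    [0, -26.6, -33.5, 0, 84.2],
    [0, -26.6, -33.5, 0, 84.2],
    [0, -26.6, -33.5, 0, 84.2],
    [0, -26.6, -33.5, 0, 84.2],
    [0, -26.6, -33.5, 0, 84.2],
    [0, -26.6, -33.5, 0, 84.2],
    [0, -26.6, -33.5, 0, 84.2],
    [0, -26.6, -33.5, 0, 84.2]
  ]
}}

```text
clock: 7.35
eef_pos: [465.6, -367.7, 283.0]
tool_rot: [-3.14, 0.005, 0.478]
force: [-1.6, 0.3, -0.2]
width: 85.4
gripper_force: 0.0
```

Call:
{"method": "play_rows", "body": {
  "targets": [
    [0, 0, 0, 0, 0],
    [0, 0, 0, 0, 0],
    [0, 0, 0, 0, 0]
  ]
}}

```text
clock: 7.65
eef_pos: [471.1, -361.0, 284.3]
tool_rot: [-3.14, 0.0, 0.497]
force: [0.1, -0.4, -0.9]
width: 85.0
gripper_force: 0.0
```

```bash
python3 - <<'E'
from h import *
p,d,P=cam('wrist'); save('w3',p); Z=P[...,2]
for lo,hi in [(77,83),(83.5,90),(25,60)]:
    m=(Z>lo)&(Z<hi)&(abs(P[...,0]-467)<110)&(abs(P[...,1]+362)<110)
    m=cv2.morphologyEx(m.astype(np.uint8),cv2.MORPH_OPEN,np.ones((5,5)))>0
    print(lo,m.sum(),cv2.minAreaRect(P[m][:,:2].astype(np.float32)) if m.sum()>20 else '')
rel((470,-362,285,28.2))
E
```

```text
77 6055 ((469.89312744140625, -362.41070556640625), (125.42927551269531, 35.84014892578125), 28.361549377441406)
83.5 144 ((430.5890197753906, -383.80548095703125), (11.423002243041992, 13.113506317138672), 19.30760383605957)
25 1236 ((455.1842956542969, -334.1869201660156), (40.239009857177734, 24.121816635131836), 28.418149948120117)
now [ 471.1 -361.2  284.6] 28.4
(470, -362, 285, 28.2) -> [-0.14  0.02 -0.04] 0.2
```

View pics/w3.png

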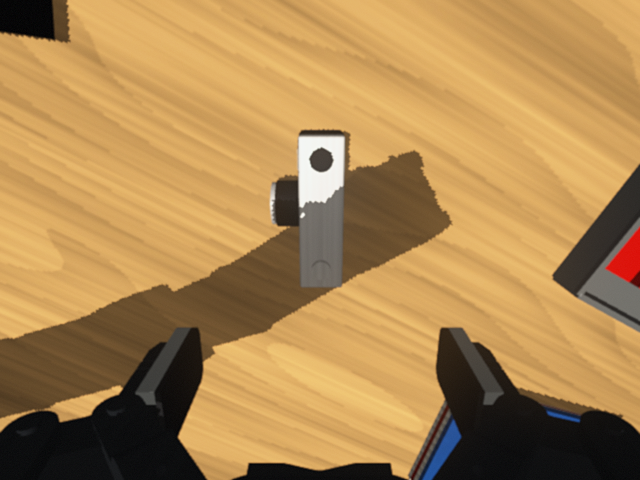

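Call:
{"method": "play_rows", "body": {
  "targets": [
    [0, -0.16, 0.05, 5, 0],
    [0, -0.16, 0.05, 10, 0],
    [0, -0.16, 0.05, 15, 0],
    [0, -0.16, 0.05, 18, 0],
    [0, -0.16, 0.05, 20, 0],
    [0, -0.16, 0.05, 20.4, 0],
    [0, -0.16, 0.05, 20.4, 0],
    [0.4, -0.16, 0.05, 20.4, 0],
    [1, -0.16, 0.05, 20.4, 0],
    [1, -0.16, 0.05, 20.4, 0]
  ]
}}

```text
clock: 8.7
eef_pos: [470.1, -363.9, 82.3]
tool_rot: [3.14, -0.001, 0.493]
force: [-0.1, -0.8, -0.6]
width: 44.0
gripper_force: 0.0
```

Call:
{"method": "play_rows", "body": {
  "targets": [
    [1, 0, 0, 0, 0],
    [1, 0, 0, 0, 0],
    [1, 0, 0, 0, 0]
  ]
}}

```text
clock: 9.0
eef_pos: [469.9, -363.7, 82.3]
tool_rot: [3.14, -0.001, 0.493]
force: [-0.7, 0.9, 5.0]
width: 34.9
gripper_force: 60.5
```

Call:
{"method": "play_rows", "body": {
  "targets": [
    [1, 0, 0, -2, 0],
    [1, 0, 0, -6, 0],
    [1, 0, 0, -11, 0],
    [1, 0, 0, -16, 0],
    [1, 0, 0, -21, 0],
    [1, 0, 0, -21, 0],
    [1, 0, 0, -21, 0]
  ]
}}

```text
clock: 9.7
eef_pos: [469.3, -363.4, 291.8]
tool_rot: [3.14, -0.001, 0.493]
force: [-0.6, 0.4, -4.7]
width: 34.9
gripper_force: 61.3
```

```bash
python3 -c "
from h import *
s=ctrl.read_state();print(s['force'],s['width'])
rel((567.8,8.1,290,20.7))"
```

```text
[-0.63052153  0.44518589 -4.68534604] 34.8588527271894
now [ 469.3 -363.4  291.8] 28.2
(567.8, 8.1, 290, 20.7) -> [ 26.25 -28.07   0.16] 7.5
```

Lift holds (4.7 N). Move over the case at moderate speed.

Call:
{"method": "play_rows", "body": {
  "targets": [
    [1, 2, -2.1, 0.2, 1],
    [1, 5, -5.4, 0.2, 2],
    [1, 8.2, -8.7, 0.2, 3],
    [1, 11.4, -12.2, 0.2, 4],
    [1, 14.6, -15.6, 0.2, 5],
    [1, 17.8, -19, 0.2, 6],
    [1, 21, -22.4, 0.2, 7],
    [1, 24, -25.6, 0.2, 7.5],
    [1, 25.8, -27.5, 0.2, 7.5],
    [1, 26.3, -28.1, 0.2, 7.5]
  ]
}}

```text
clock: 10.7
eef_pos: [567.1, 13.4, 286.2]
tool_rot: [-3.137, 0.004, 0.368]
force: [-0.4, -0.7, -4.4]
width: 34.9
gripper_force: 61.1
```

Call:
{"method": "play_rows", "body": {
  "targets": [
    [1, 0, 0, 0, 0],
    [1, 0, 0, 0, 0],
    [1, 0, 0, 0, 0],
    [1, 0, 0, 0, 0]
  ]
}}

```text
clock: 11.1
eef_pos: [567.9, 6.7, 288.8]
tool_rot: [3.141, 0.001, 0.359]
force: [-0.2, -0.1, -5.3]
width: 34.9
gripper_force: 61.1
```

```bash
python3 - <<'E'
from h import *
p,d,P=cam('wrist'); save('w4',p); reds(p,P)
Z=P[...,2]; M=T()
m=(Z>100)&(Z<110)
print(cv2.minAreaRect(P[m][:,:2].astype(np.float32)))
m=(Z>M[2,3]-9)&(Z<M[2,3]+1); m[300:]=0; m=cv2.morphologyEx(m.astype(np.uint8),cv2.MORPH_OPEN,np.ones((5,5)))>0
v,u=np.where(m); print('camtop px',u.min(),u.max(),v.min(),v.max(),cv2.minAreaRect(P[m][:,:2].astype(np.float32)))
rel((567.8,8.1,90,20.7))
E
```

```text
red [368  50  32  31 726] top circle [array([680.9,   8.4]), np.float64(8.1)] [680.8   8.5 142.4]
((578.7169189453125, 20.97692108154297), (205.1751251220703, 140.56149291992188), 20.703184127807617)
camtop px 259 379 178 299 ((609.0569458007812, 23.349021911621094), (39.00557327270508, 36.981475830078125), 20.566394805908203)
now [568.1   7.  289. ] 20.6
(567.8, 8.1, 90, 20.7) -> [ 0.02 -0.11 19.9 ] -0.1
```

View pics/w4.png

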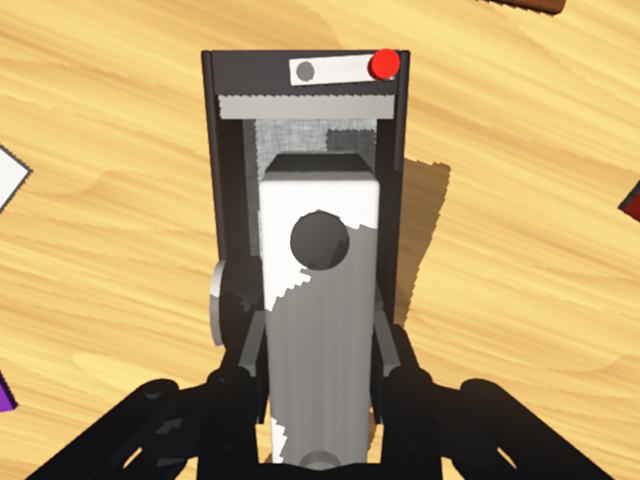

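Call:
{"method": "play_rows", "body": {
  "targets": [
    [1, 0, -0.1, 3, 0],
    [1, 0, -0.1, 6, 0],
    [1, 0, -0.1, 9, 0],
    [1, 0, -0.1, 12, 0],
    [1, 0, -0.1, 15, 0],
    [1, 0, -0.1, 17, 0],
    [1, 0, -0.1, 18.5, 0],
    [1, 0, -0.1, 19.3, 0],
    [1, 0, -0.1, 19.6, 0],
    [1, 0, -0.1, 19.6, 0]
  ]
}}

```text
clock: 12.15
eef_pos: [568.3, 9.2, 93.3]
tool_rot: [3.141, -0.0, 0.361]
force: [-0.7, -0.8, -4.0]
width: 34.9
gripper_force: 61.2
```

Call:
{"method": "play_rows", "body": {
  "targets": [
    [1, 0, 0, 0, 0],
    [1, 0, 0, 0.1, 0],
    [1, 0, 0, 0.2, 0],
    [1, 0, 0, 0.2, 0]
  ]
}}

```text
clock: 12.55
eef_pos: [568.0, 9.4, 91.3]
tool_rot: [3.141, -0.0, 0.362]
force: [0.6, -0.2, -4.2]
width: 34.8
gripper_force: 61.2
```

Call:
{"method": "play_rows", "body": {
  "targets": [
    [1, 0, 0, 0.1, 0],
    [1, 0, 0, 0.2, 0],
    [1, 0, 0, 0.2, 0]
  ]
}}

```text
clock: 12.85
eef_pos: [567.8, 9.4, 88.9]
tool_rot: [-3.141, 0.0, 0.362]
force: [-0.8, -0.9, -3.5]
width: 35.2
gripper_force: 61.2
```

Call:
{"method": "play_rows", "body": {
  "targets": [
    [1, 0, 0, 0.05, 0],
    [1, 0, 0, 0.1, 0],
    [1, 0, 0, 0.1, 0]
  ]
}}

```text
clock: 13.15
eef_pos: [567.9, 9.4, 88.4]
tool_rot: [3.142, -0.0, 0.362]
force: [-0.3, 0.3, 0.2]
width: 34.8
gripper_force: 61.6
```

Call:
{"method": "play_rows", "body": {
  "targets": [
    [0.5, 0, 0, 0, 0],
    [0.35, 0, 0, 0, 0],
    [0.3, 0, 0, 0, 0],
    [0.3, 0, 0, 0, 0],
    [0.3, 0, 0, -2, 0],
    [0.3, 0, 0, -6, 0],
    [0.3, 0, 0, -11, 0],
    [0, 0, 0, -16, 0],
    [0, 0, 0, -20, 0],
    [0, 0, 0, -20, 0]
  ]
}}

```text
clock: 14.15
eef_pos: [571.4, 9.6, 294.3]
tool_rot: [3.138, -0.012, 0.362]
force: [-0.1, -0.2, 0.2]
width: 85.5
gripper_force: 0.0
```

```bash
python3 - <<'E'
from h import *
p,d,P=cam('wrist'); save('w5',p); Z=P[...,2]
m=(Z>82)&(Z<90); 
D=P[...,:2]-np.array([565,15.6]); e=np.array([.9355,.3535]); X=D@e; Y=D@np.array([-e[1],e[0]])
m&=(abs(X)<75)&(abs(Y)<60)
m=cv2.morphologyEx(m.astype(np.uint8),cv2.MORPH_OPEN,np.ones((5,5)))>0
print('camtop in case',X[m].min(),X[m].max(),Y[m].min(),Y[m].max(),np.median(Z[m]))
rel((470.6,372,285,66.4))
E
```

```text
camtop in case -61.501157931855225 63.911111165195486 -23.6092341292929 12.64436204845898 85.49709423940956
now [569.6   9.5 291.2] 20.7
(470.6, 372, 285, 66.4) -> [  3.56 -37.41   0.57] -45.7
```

View pics/w5.png

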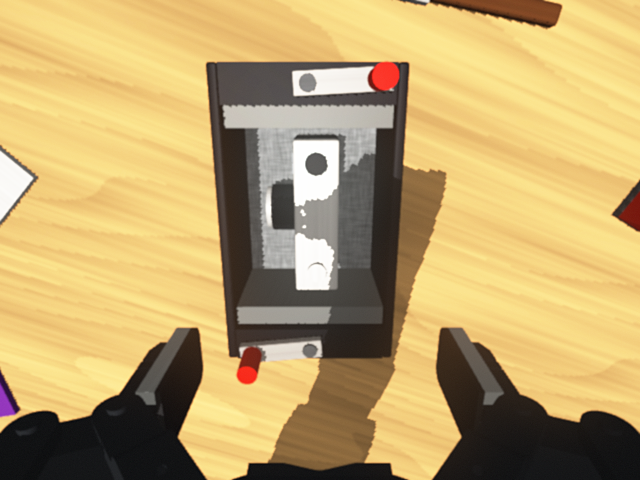

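The camera stands upright in the pocket (around pixel (316,215)), its top at 85.5 mm as expected, and both buttons are clear. Next the lid.

Call:
{"method": "play_rows", "body": {
  "targets": [
    [0, 3.6, -37.4, 0.6, -45.7],
    [0, 3.6, -37.4, 0.6, -45.7],
    [0, 3.6, -37.4, 0.6, -45.7],
    [0, 3.6, -37.4, 0.6, -45.7],
    [0, 3.6, -37.4, 0.6, -45.7],
    [0, 3.6, -37.4, 0.6, -45.7],
    [0, 3.6, -37.4, 0.6, -45.7],
    [0, 3.6, -37.4, 0.6, -45.7],
    [0, 3.6, -37.4, 0.6, -45.7],
    [0, 3.6, -37.4, 0.6, -45.7]
  ]
}}

```text
clock: 15.2
eef_pos: [468.5, 371.5, 280.4]
tool_rot: [-3.141, 0.003, 1.161]
force: [0.6, -0.6, -0.4]
width: 85.1
gripper_force: 0.0
```

Call:
{"method": "play_rows", "body": {
  "targets": [
    [0, 0, 0, 0, 0],
    [0, 0, 0, 0, 0],
    [0, 0, 0, 0, 0]
  ]
}}

```text
clock: 15.5
eef_pos: [469.9, 370.6, 282.0]
tool_rot: [3.141, 0.001, 1.157]
force: [0.2, -0.5, 0.5]
width: 85.2
gripper_force: 0.0
```

```bash
python3 - <<'E'
from h import *
p,d,P=cam('wrist'); save('w6',p); Z=P[...,2]; c=p.astype(int)
m=(Z>33)&(Z<43); m[320:]=0
m=cv2.morphologyEx(m.astype(np.uint8),cv2.MORPH_OPEN,np.ones((3,3)))>0
print('grip',cv2.minAreaRect(P[m][:,:2].astype(np.float32)),np.median(P[m],0))
sat=c.max(-1)-c.min(-1); m=(Z>4)&(Z<14)&(sat<40)&(c.min(-1)>60); m[320:]=0
m=cv2.morphologyEx(m.astype(np.uint8),cv2.MORPH_OPEN,np.ones((5,5)))>0
n,l,st,_=cv2.connectedComponentsWithStats(m.astype(np.uint8)); i=1+st[1:,4].argmax(); m=l==i
print('lid',st[i],cv2.minAreaRect(P[m][:,:2].astype(np.float32)))
rel((470.6,372,37,66.4))
E
```

```text
grip ((476.83502197265625, 350.2007751464844), (101.27345275878906, 475.7548828125), 79.91853332519531) [474.28782654 358.00784965  37.30569347]
lid [  257    96   127   175 19840] ((472.7977600097656, 376.2975769042969), (168.32223510742188, 114.1060791015625), 65.8626937866211)
now [469.8 370.9 282.1] 66.3
(470.6, 372, 37, 66.4) -> [ 0.14  0.03 24.51] -0.1
```

View pics/w6.png

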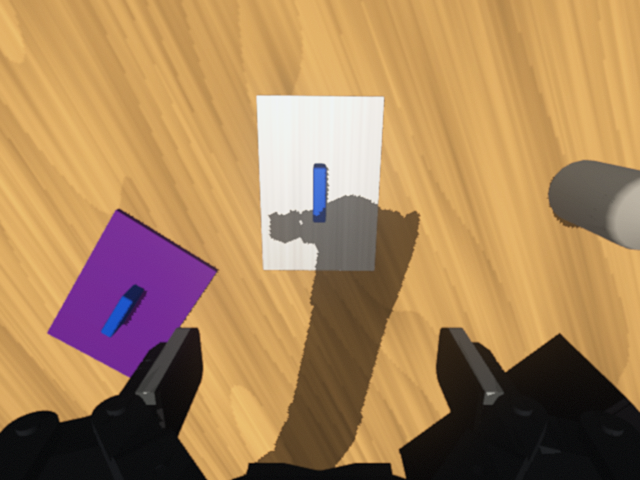

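The aluminium lid lies at (320,185), measured as 168 x 114 mm, with the purple decoy apart at (130,290).

Call:
{"method": "play_rows", "body": {
  "targets": [
    [0, 0.6, 0.06, 5, 0.4],
    [0, 0.6, 0.06, 10, 0.4],
    [0, 0.6, 0.06, 15, 0.4],
    [0, 0.6, 0.06, 20, 0.4],
    [0, 0.6, 0.06, 23, 0.4],
    [0, 0.6, 0.06, 24.5, 0.4],
    [0, 0.6, 0.06, 24.6, 0.4],
    [0.5, 0.6, 0.06, 24.6, 0.4],
    [1, 0.6, 0.06, 24.6, 0.4],
    [1, 0.6, 0.06, 24.6, 0.4]
  ]
}}

```text
clock: 16.55
eef_pos: [473.2, 378.0, 37.9]
tool_rot: [3.14, -0.003, 1.152]
force: [-0.3, -0.3, 0.3]
width: 44.1
gripper_force: 0.0
```

Call:
{"method": "play_rows", "body": {
  "targets": [
    [1, 0, 0, 0, 0],
    [1, 0, 0, 0, 0],
    [1, 0, 0, 0, 0],
    [1, 0, 0, 0, 0]
  ]
}}

```text
clock: 16.95
eef_pos: [472.6, 377.5, 37.0]
tool_rot: [3.141, -0.001, 1.152]
force: [-0.7, -0.6, 6.0]
width: 11.1
gripper_force: 59.7
```

Call:
{"method": "play_rows", "body": {
  "targets": [
    [1, 0, 0, -1, 0],
    [1, 0, 0, -4, 0],
    [1, 0, 0, -8, 0],
    [1, 0, 0, -13, 0],
    [1, 0, 0, -18, 0],
    [1, 0, 0, -22, 0],
    [1, 0, 0, -24, 0],
    [1, 0, 0, -24, 0],
    [1, 0, 0, -24, 0]
  ]
}}

```text
clock: 17.85
eef_pos: [471.6, 376.4, 275.2]
tool_rot: [-3.141, 0.002, 1.152]
force: [-1.0, -0.2, -3.2]
width: 10.7
gripper_force: 59.0
```

```bash
python3 -c "
from h import *
s=ctrl.read_state();print(s['force'],s['width'])
rel((564.6,16.6,275,20.7))"
```

```text
[-0.98371069 -0.16746053 -3.19790837] 10.743562607689476
now [471.6 376.4 275.2] 66.0
(564.6, 16.6, 275, 20.7) -> [-29.1   23.12   0.06] 45.3
```

Call:
{"method": "play_rows", "body": {
  "targets": [
    [1, -2, 1.6, 0, 3],
    [1, -5.5, 4.4, 0, 8.5],
    [1, -9.2, 7.3, 0, 14.5],
    [1, -12.9, 10.2, 0, 20.5],
    [1, -16.6, 13.2, 0, 26.5],
    [1, -20.3, 16.1, 0, 32.5],
    [1, -24, 19, 0, 38],
    [1, -27, 21.4, 0, 42.5],
    [1, -28.6, 22.7, 0, 45.3],
    [1, -29.1, 23.1, 0, 45.3]
  ]
}}

```text
clock: 18.85
eef_pos: [564.3, 14.4, 274.1]
tool_rot: [3.141, 0.004, 0.357]
force: [0.9, 0.6, -2.8]
width: 11.0
gripper_force: 58.9
```

Call:
{"method": "play_rows", "body": {
  "targets": [
    [1, 0, 0, 0, 0],
    [1, 0, 0, 0, 0],
    [1, 0, 0, 0, 0],
    [1, 0, 0, 0, 0],
    [1, 0, 0, 0, 0]
  ]
}}

```text
clock: 19.35
eef_pos: [564.9, 18.5, 276.1]
tool_rot: [-3.141, -0.0, 0.364]
force: [-0.3, -0.3, -3.4]
width: 10.5
gripper_force: 58.9
```

```bash
cat > lid.py <<'E'
from h import *
import sys
p,d,P=cam('wrist'); save(sys.argv[1],p); Z=P[...,2]; M=T(); c=p.astype(int)
zl=float(sys.argv[2]) if len(sys.argv)>2 else M[2,3]-29
D=P[...,:2]-np.array([565,15.6]); e=np.array([.9355,.3535]); X=D@e; Y=D@np.array([-e[1],e[0]])
sat=c.max(-1)-c.min(-1); m=(abs(Z-zl)<6)&(c.min(-1)>50)&(sat<60); m[380:]=0
m=cv2.morphologyEx(m.astype(np.uint8),cv2.MORPH_OPEN,np.ones((5,5)))>0
n,l,st,_=cv2.connectedComponentsWithStats(m.astype(np.uint8)); i=1+st[1:,4].argmax(); m=l==i
print('lid in case: x max',np.percentile(X[m],99.8),'y',np.percentile(Y[m],[.2,99.8]),'z',np.median(Z[m]),st[i])
print('angle',cv2.minAreaRect(P[m][:,:2].astype(np.float32)))
for lo,hi in[(30,50),(60,75)]:
    k=m&(X>lo)&(X<hi); print('  y edges',lo,np.percentile(Y[k],[.5,99.5]),'z',np.median(Z[k]))
reds(p,P)
print('force',ctrl.read_state()['force'])
rel((564.6,16.6,M[2,3],20.7))
E
python3 lid.py w7
```

```text
lid in case: x max 83.89274159866581 y [-52.81813859  59.96599746] z 246.54152680855483 [  153   108   335   272 72519]
angle ((591.267578125, 29.326061248779297), (109.2248764038086, 114.58536529541016), 20.73943328857422)
  y edges 30 [-52.43601287  59.54801318] z 246.5565554749899
  y edges 60 [-52.47301707  59.52315145] z 246.5140703297805
red [396  50  31  31 736] top circle [array([680.9,   8.6]), np.float64(8.1)] [680.8   8.6 142.3]
force [ 0.49788604  0.08134381 -3.32446543]
now [564.9  18.1 276.2] 20.8
(564.6, 16.6, np.float64(276.1559706432498), 20.7) -> [-0.09  0.13 -0.  ] 0.1
```

View pics/w7.png

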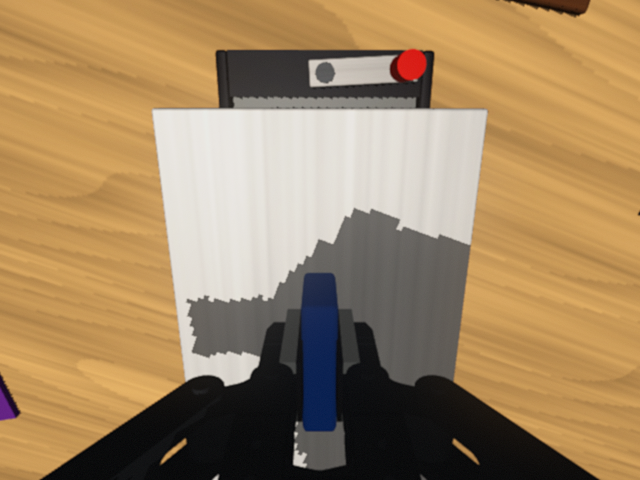

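Call:
{"method": "play_rows", "body": {
  "targets": [
    [1, 0, 0.3, 2, 0],
    [1, 0, 0.3, 5, 0],
    [1, 0, 0.3, 8, 0],
    [1, 0, 0.3, 10.5, 0],
    [1, 0, 0.3, 12, 0],
    [1, 0, 0.3, 12.8, 0],
    [1, 0, 0.3, 12.8, 0],
    [1, 0, 0.3, 12.8, 0],
    [1, 0, 0.3, 12.8, 0]
  ]
}}

```text
clock: 20.3
eef_pos: [566.9, 14.7, 149.1]
tool_rot: [3.141, -0.002, 0.362]
force: [-0.6, -0.3, -3.6]
width: 11.1
gripper_force: 58.9
```

```bash
python3 lid.py w8; python3 - <<'E'
from h import *
p,d,P=cam('wrist'); Z=P[...,2]
D=P[...,:2]-np.array([565,15.6]); e=np.array([.9355,.3535]); X=D@e; Y=D@np.array([-e[1],e[0]])
m=(Z>101)&(Z<110)&(X>20)
print('rim y',np.percentile(Y[m],[.2,99.8]),'xmax',np.percentile(X[m],99.8))
E
```

```text
lid in case: x max 84.43912171040768 y [-57.31457566  55.65427357] z 119.63179571656252 [  152   108   336   272 72696]
angle ((593.3907470703125, 25.582134246826172), (109.06620025634766, 114.9107666015625), 20.611528396606445)
  y edges 30 [-56.91074549  55.15867897] z 119.63423636935443
  y edges 60 [-56.91861657  55.21606064] z 119.6565611887477
red [ 464    0   60   59 2942] top circle [array([680.9,   8.6]), np.float64(8.5)] [680.5   8.7 142.4]
force [-0.06719679 -0.52062813 -3.14273581]
now [566.8  14.7 149.1] 20.7
(564.6, 16.6, np.float64(149.13719719051028), 20.7) -> [-0.14 -0.26 -0.  ] 0.0
rim y [-69.16682754  69.67228744] xmax 117.40859212523057
```

Call:
{"method": "play_rows", "body": {
  "targets": [
    [1, 0, -0.1, 0.4, 0],
    [1, 0, -0.1, 0.8, 0],
    [1, 0, -0.1, 1.1, 0],
    [1, 0, -0.1, 1.3, 0],
    [1, 0, -0.1, 1.4, 0],
    [1, 0, -0.1, 1.4, 0],
    [1, 0, -0.1, 1.4, 0]
  ]
}}

```text
clock: 21.1
eef_pos: [565.8, 15.6, 134.1]
tool_rot: [3.142, -0.0, 0.362]
force: [-0.0, 0.6, -2.6]
width: 11.1
gripper_force: 58.9
```

Call:
{"method": "play_rows", "body": {
  "targets": [
    [1, 0, 0, 0.05, 0],
    [1, 0, 0, 0.1, 0],
    [1, 0, 0, 0.1, 0]
  ]
}}

```text
clock: 21.4
eef_pos: [565.8, 15.6, 133.1]
tool_rot: [3.142, -0.0, 0.362]
force: [-0.3, -0.3, -3.7]
width: 10.7
gripper_force: 58.9
```

Call:
{"method": "play_rows", "body": {
  "targets": [
    [1, 0, 0, 0.05, 0],
    [1, 0, 0, 0.1, 0],
    [1, 0, 0, 0.1, 0]
  ]
}}

```text
clock: 21.7
eef_pos: [565.8, 15.6, 133.0]
tool_rot: [3.141, -0.0, 0.362]
force: [-1.7, 0.8, 5.0]
width: 10.9
gripper_force: 60.3
```

Contact at the expected height. Release, lift and look.

Call:
{"method": "play_rows", "body": {
  "targets": [
    [0.8, 0, 0, -0.05, 0],
    [0.6, 0, 0, -0.05, 0],
    [0.5, 0, 0, -0.05, 0],
    [0.5, 0, 0, -0.05, 0],
    [0.5, 0, 0, -2, 0],
    [0.5, 0, 0, -5, 0],
    [0, 0, 0, -9, 0],
    [0, 0, 0, -14, 0],
    [0, 0, 0, -15, 0],
    [0, 0, 0, -15, 0]
  ]
}}

```text
clock: 22.7
eef_pos: [567.0, 15.6, 284.3]
tool_rot: [3.14, -0.005, 0.362]
force: [-0.0, -0.7, -0.5]
width: 85.6
gripper_force: 0.0
```

```bash
python3 lid.py w9 104; python3 -c "
from h import *
rel((681,8.6,275,114.4))"
```

```text
lid in case: x max 83.32544476265849 y [-56.39172013  56.84410106] z 103.50984673824857 [  236   109   166   217 31628]
angle ((564.2177734375, 15.592033386230469), (168.1356964111328, 114.31098937988281), 20.731050491333008)
  y edges 30 [-56.12916463  56.54273956] z 103.51729269053709
  y edges 60 [-56.06974874  56.41742493] z 103.54183660124966
red [383  55  33  30 701] top circle [array([680.8,   8.5]), np.float64(8.2)] [680.9   8.5 142.5]
red [245 350  24  38 620] top circle [array([448.7,  22.6]), np.float64(8.0)] [449.1  22.9 142.3]
force [-0.29596884  0.09801114 -0.61445758]
now [565.7  15.5 282.2] 20.7
(564.6, 16.6, np.float64(282.2296856911384), 20.7) -> [-0.07 -0.14 -0.  ] 0.0
now [565.7  15.5 282.2] 20.7
(681, 8.6, 275, 114.4) -> [10.54  4.73  0.73] -93.7
```

View pics/w9.png

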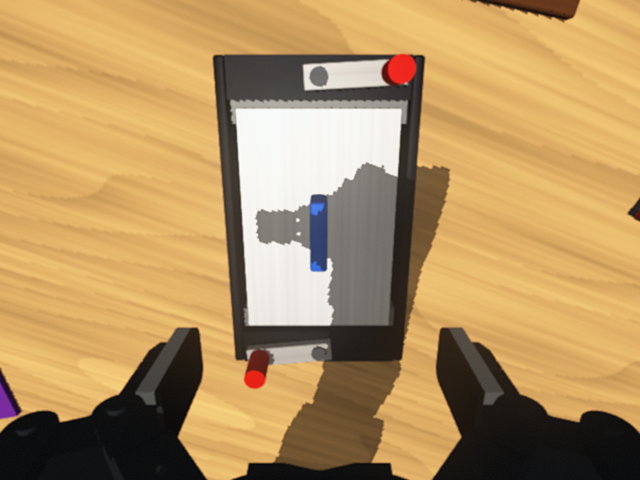

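Call:
{"method": "play_rows", "body": {
  "targets": [
    [0, 10.5, 4.7, 0.7, -93.7],
    [0, 10.5, 4.7, 0.7, -93.7],
    [0, 10.5, 4.7, 0.7, -93.7],
    [0, 10.5, 4.7, 0.7, -93.7],
    [0, 10.5, 4.7, 0.7, -93.7],
    [0, 10.5, 4.7, 0.7, -93.7],
    [0, 10.5, 4.7, 0.7, -93.7],
    [0, 10.5, 4.7, 0.7, -93.7],
    [0, 10.5, 4.7, 0.7, -93.7],
    [0, 10.5, 4.7, 0.7, -93.7]
  ]
}}

```text
clock: 23.75
eef_pos: [679.3, 8.8, 271.9]
tool_rot: [-3.137, -0.002, 1.869]
force: [0.5, -1.0, -0.3]
width: 85.2
gripper_force: 0.0
```

Call:
{"method": "play_rows", "body": {
  "targets": [
    [0, 0, 0, 0, 0],
    [0, 0, 0, 0, 0],
    [0, 0, 0, 0, 0]
  ]
}}

```text
clock: 24.05
eef_pos: [680.1, 8.8, 274.0]
tool_rot: [-3.14, -0.0, 1.859]
force: [-0.5, -0.2, 0.0]
width: 85.4
gripper_force: 0.0
```

```bash
python3 -c "
from h import *
rel((681,8.6,145.5,114.4))"
```

```text
now [680.1   8.8 274. ] 106.5
(681, 8.6, 145.5, 114.4) -> [-0.05  0.1  12.85] -7.9
```

Call:
{"method": "play_rows", "body": {
  "targets": [
    [0, 0, 0.1, 4, -4],
    [0, 0, 0.1, 8, -7.9],
    [0, 0, 0.1, 11.5, -7.9],
    [0, 0, 0.1, 12.8, -7.9],
    [0, 0, 0.1, 12.8, -7.9],
    [1, 0, 0.1, 12.8, -7.9],
    [1, 0, 0.1, 12.8, -7.9],
    [1, 0, 0.1, 12.8, -7.9],
    [1, 0, 0.1, 12.8, -7.9],
    [1, 0, 0.1, 12.8, -7.9]
  ]
}}

```text
clock: 25.05
eef_pos: [681.9, 8.9, 148.0]
tool_rot: [3.141, 0.001, 1.999]
force: [-2.0, 1.3, 7.1]
width: 13.6
gripper_force: 58.1
```

Call:
{"method": "play_rows", "body": {
  "targets": [
    [1, 0, 0, 0, 0],
    [1, 0, 0, 0, 0]
  ]
}}

```text
clock: 25.25
eef_pos: [681.8, 8.9, 148.0]
tool_rot: [3.141, 0.001, 1.999]
force: [-1.7, -0.4, 6.2]
width: 13.6
gripper_force: 58.5
```

```bash
python3 -c "
from h import *
arc(np.array([661.3,52.1]),[-7,-14,-21,-28,-35,-42,-49,-56,-62])"
```

```text
[1, np.float64(0.03), np.float64(-0.58), 0, 7]
[1, np.float64(0.12), np.float64(-1.16), 0, 14]
[1, np.float64(0.29), np.float64(-1.72), 0, 21]
[1, np.float64(0.53), np.float64(-2.25), 0, 28]
[1, np.float64(0.82), np.float64(-2.76), 0, 35]
[1, np.float64(1.18), np.float64(-3.22), 0, 42]
[1, np.float64(1.59), np.float64(-3.63), 0, 49]
[1, np.float64(2.05), np.float64(-4.0), 0, 56]
[1, np.float64(2.47), np.float64(-4.26), 0, 62]
```

Call:
{"method": "play_rows", "body": {
  "targets": [
    [1, 0.03, -0.58, 0, 7],
    [1, 0.12, -1.16, 0, 14],
    [1, 0.29, -1.72, 0, 21],
    [1, 0.53, -2.25, 0, 28],
    [1, 0.82, -2.76, 0, 35],
    [1, 1.18, -3.22, 0, 42],
    [1, 1.59, -3.63, 0, 49],
    [1, 2.05, -4.0, 0, 56],
    [1, 2.47, -4.26, 0, 62],
    [1, 2.47, -4.26, 0, 62]
  ]
}}

```text
clock: 26.25
eef_pos: [632.9, 13.7, 148.0]
tool_rot: [3.14, -0.0, 0.917]
force: [-0.6, -1.8, 6.3]
width: 13.4
gripper_force: 58.7
```

Call:
{"method": "play_rows", "body": {
  "targets": [
    [1, 0, 0, 0, 0]
  ]
}}

```text
clock: 26.35
eef_pos: [633.1, 13.5, 148.0]
tool_rot: [3.14, -0.0, 0.92]
force: [-1.4, -0.7, 7.9]
width: 13.9
gripper_force: 58.9
```

```bash
python3 -c "
from h import *
M=T();r=M[:2,3]-[661.3,52.1];print('bar ang',np.degrees(np.arctan2(r[1],r[0]))%360-200.7,np.hypot(*r))
arc(np.array([661.3,52.1]),[-6,-12,-18,-24,-30,-32,-34,-36])"
```

```text
bar ang 33.11375419334814 47.7694772770892
[1, np.float64(0.02), np.float64(-0.5), 0, 6]
[1, np.float64(0.09), np.float64(-0.99), 0, 12]
[1, np.float64(0.21), np.float64(-1.48), 0, 18]
[1, np.float64(0.38), np.float64(-1.95), 0, 24]
[1, np.float64(0.59), np.float64(-2.4), 0, 30]
[1, np.float64(0.68), np.float64(-2.54), 0, 32]
[1, np.float64(0.77), np.float64(-2.69), 0, 34]
[1, np.float64(0.86), np.float64(-2.82), 0, 36]
```

Call:
{"method": "play_rows", "body": {
  "targets": [
    [1, 0.02, -0.5, 0, 6],
    [1, 0.09, -0.99, 0, 12],
    [1, 0.21, -1.48, 0, 18],
    [1, 0.38, -1.95, 0, 24],
    [1, 0.59, -2.4, 0, 30],
    [1, 0.68, -2.54, 0, 32],
    [1, 0.72, -2.62, 0, 33],
    [1, 0.72, -2.62, 0, 33]
  ]
}}

```text
clock: 27.15
eef_pos: [617.0, 34.8, 147.9]
tool_rot: [3.14, -0.002, 0.344]
force: [-1.0, -1.8, 7.1]
width: 13.2
gripper_force: 58.9
```

Call:
{"method": "play_rows", "body": {
  "targets": [
    [1, 0.02, -0.08, 0, 1],
    [1, 0.05, -0.16, 0, 2],
    [1, 0.05, -0.16, 0, 2]
  ]
}}

```text
clock: 27.45
eef_pos: [617.0, 35.0, 147.9]
tool_rot: [3.139, -0.001, 0.309]
force: [-0.5, -4.2, 7.2]
width: 13.9
gripper_force: 59.0
```

Call:
{"method": "play_rows", "body": {
  "targets": [
    [1, 0, -0.2, 0, 0],
    [1, 0, -0.2, 0, 0],
    [1, 0, -0.2, 0, 0]
  ]
}}

```text
clock: 27.75
eef_pos: [616.9, 35.2, 148.0]
tool_rot: [3.136, -0.001, 0.309]
force: [0.5, -6.7, 6.3]
width: 13.5
gripper_force: 59.0
```

Call:
{"method": "play_rows", "body": {
  "targets": [
    [0.7, 0, 0.3, 0, 0],
    [0.5, 0, 0.3, 0, 0],
    [0.5, 0, 0.3, 0, 0],
    [0.5, 0, 0.3, -3, 0],
    [0.5, 0, 0.3, -7, 0],
    [0, 0, 0.3, -11, 0],
    [0, 0, 0.3, -13, 0],
    [0, 0, 0.3, -13, 0],
    [0, 0, 0.3, -13, 0]
  ]
}}

```text
clock: 28.65
eef_pos: [615.9, 36.8, 276.7]
tool_rot: [-3.141, 0.0, 0.308]
force: [-0.2, -0.4, 0.3]
width: 85.5
gripper_force: 0.0
```

```bash
python3 lid.py w10 104; python3 -c "
from h import *
rel((448.7,22.6,275,114.6))"
```

```text
lid in case: x max 83.79498966096 y [-56.4418757   56.84103737] z 103.46874218807409 [  242   182   160   198 25886]
angle ((565.708251953125, 16.080223083496094), (166.47915649414062, 114.32635498046875), 20.645469665527344)
  y edges 30 [-56.18356326  56.58266818] z 103.45567231713312
  y edges 60 [-55.97041494  56.42246101] z 103.474388259573
red [312 219  23  33 635] top circle [array([617.3,  35.6]), np.float64(7.8)] [617.8  35.7 142.3]
red [263 412  21  40 599] top circle [array([448.7,  22.3]), np.float64(8.2)] [449.4  23.2 142.2]
force [-0.00846019  1.02247313 -0.49622732]
now [615.4  36.6 275.9] 17.6
(564.6, 16.6, np.float64(275.8588919523858), 20.7) -> [-5.45  0.37  0.01] -3.1
now [615.4  36.6 275.9] 17.6
(448.7, 22.6, 275, 114.6) -> [-16.31  -3.71   0.12] -97.0
```

Button a is locked (about 0°). Now button b.

Call:
{"method": "play_rows", "body": {
  "targets": [
    [0, -16.3, -3.7, 0.1, -97],
    [0, -16.3, -3.7, 0.1, -97],
    [0, -16.3, -3.7, 0.1, -97],
    [0, -16.3, -3.7, 0.1, -97],
    [0, -16.3, -3.7, 0.1, -97],
    [0, -16.3, -3.7, 0.1, -97],
    [0, -16.3, -3.7, 0.1, -97],
    [0, -16.3, -3.7, 0.1, -97],
    [0, -16.3, -3.7, 0.1, -97],
    [0, -16.3, -3.7, 0.1, -97]
  ]
}}

```text
clock: 29.7
eef_pos: [448.7, 22.3, 274.6]
tool_rot: [-3.138, -0.001, 1.814]
force: [-0.4, 0.3, -0.5]
width: 85.5
gripper_force: 0.0
```

Call:
{"method": "play_rows", "body": {
  "targets": [
    [0, 0, 0, 0, -8],
    [0, 0, 0, 0, -8],
    [0, 0, 0, 0, -8],
    [0, 0, 0, 0, -8]
  ]
}}

```text
clock: 30.1
eef_pos: [449.4, 22.2, 275.6]
tool_rot: [-3.141, -0.0, 1.944]
force: [0.2, -0.3, 0.2]
width: 85.4
gripper_force: 0.0
```

```bash
python3 -c "
from h import *
rel((448.7,22.6,145.5,114.6))"
```

```text
now [449.4  22.2 275.6] 111.4
(448.7, 22.6, 145.5, 114.6) -> [ 0.05 -0.04 13.01] -3.2
```

Call:
{"method": "play_rows", "body": {
  "targets": [
    [0, 0, 0, 4, -3.2],
    [0, 0, 0, 8, -3.2],
    [0, 0, 0, 11.5, -3.2],
    [0, 0, 0, 12.9, -3.2],
    [0, 0, 0, 12.9, -3.2],
    [1, 0, 0, 12.9, -3.2],
    [1, 0, 0, 12.9, -3.2],
    [1, 0, 0, 12.9, -3.2],
    [1, 0, 0, 12.9, -3.2],
    [1, 0, 0, 12.9, -3.2]
  ]
}}

```text
clock: 31.1
eef_pos: [449.9, 22.2, 147.6]
tool_rot: [3.141, 0.0, 2.002]
force: [-1.1, -0.4, 8.7]
width: 13.6
gripper_force: 58.1
```

Call:
{"method": "play_rows", "body": {
  "targets": [
    [1, 0, 0, 0, 0],
    [1, 0, 0, 0, 0]
  ]
}}

```text
clock: 31.3
eef_pos: [449.9, 22.2, 147.7]
tool_rot: [3.141, 0.001, 2.002]
force: [-0.8, -0.1, 5.9]
width: 13.4
gripper_force: 58.4
```

```bash
python3 -c "
from h import *
M=T();r=M[:2,3]-[468.6,-20.8];print('bar ang',np.degrees(np.arctan2(r[1],r[0]))-20.7,np.hypot(*r))
arc(np.array([468.6,-20.8]),[-7,-14,-21,-28,-35,-42,-49,-56,-62])"
```

```text
bar ang 92.78409608519723 46.86592472932443
[1, np.float64(-0.05), np.float64(0.57), 0, 7]
[1, np.float64(-0.16), np.float64(1.13), 0, 14]
[1, np.float64(-0.35), np.float64(1.67), 0, 21]
[1, np.float64(-0.6), np.float64(2.19), 0, 28]
[1, np.float64(-0.9), np.float64(2.67), 0, 35]
[1, np.float64(-1.27), np.float64(3.11), 0, 42]
[1, np.float64(-1.69), np.float64(3.5), 0, 49]
[1, np.float64(-2.15), np.float64(3.84), 0, 56]
[1, np.float64(-2.57), np.float64(4.08), 0, 62]
```

Call:
{"method": "play_rows", "body": {
  "targets": [
    [1, -0.05, 0.57, 0, 7],
    [1, -0.16, 1.13, 0, 14],
    [1, -0.35, 1.67, 0, 21],
    [1, -0.6, 2.19, 0, 28],
    [1, -0.9, 2.67, 0, 35],
    [1, -1.27, 3.11, 0, 42],
    [1, -1.69, 3.5, 0, 49],
    [1, -2.15, 3.84, 0, 56],
    [1, -2.57, 4.08, 0, 62],
    [1, -2.57, 4.08, 0, 62]
  ]
}}

```text
clock: 32.3
eef_pos: [498.3, 15.5, 147.7]
tool_rot: [3.14, -0.0, 0.918]
force: [-0.1, -0.2, 5.9]
width: 13.6
gripper_force: 58.6
```

Call:
{"method": "play_rows", "body": {
  "targets": [
    [1, 0, 0, 0, 0]
  ]
}}

```text
clock: 32.4
eef_pos: [498.2, 15.6, 147.7]
tool_rot: [3.14, -0.001, 0.921]
force: [0.3, -1.9, 4.6]
width: 13.9
gripper_force: 58.6
```

```bash
python3 -c "
from h import *
M=T();r=M[:2,3]-[468.6,-20.8];print('bar ang',np.degrees(np.arctan2(r[1],r[0]))-20.7,np.hypot(*r))
arc(np.array([468.6,-20.8]),[-6,-12,-18,-24,-28,-30,-31,-32,-33,-34])"
```

```text
bar ang 30.16824586096146 46.86906899242569
[1, np.float64(-0.04), np.float64(0.49), 0, 6]
[1, np.float64(-0.13), np.float64(0.97), 0, 12]
[1, np.float64(-0.28), np.float64(1.44), 0, 18]
[1, np.float64(-0.47), np.float64(1.89), 0, 24]
[1, np.float64(-0.62), np.float64(2.18), 0, 28]
[1, np.float64(-0.7), np.float64(2.32), 0, 30]
[1, np.float64(-0.75), np.float64(2.39), 0, 31]
[1, np.float64(-0.79), np.float64(2.46), 0, 32]
[1, np.float64(-0.84), np.float64(2.53), 0, 33]
[1, np.float64(-0.89), np.float64(2.59), 0, 34]
```

Call:
{"method": "play_rows", "body": {
  "targets": [
    [1, -0.04, 0.49, 0, 6],
    [1, -0.13, 0.97, 0, 12],
    [1, -0.28, 1.44, 0, 18],
    [1, -0.47, 1.89, 0, 24],
    [1, -0.62, 2.18, 0, 28],
    [1, -0.7, 2.32, 0, 30],
    [1, -0.75, 2.39, 0, 31],
    [1, -0.79, 2.46, 0, 32],
    [1, -0.79, 2.46, 0, 32]
  ]
}}

```text
clock: 33.3
eef_pos: [512.8, -4.7, 147.7]
tool_rot: [-3.141, -0.001, 0.364]
force: [-0.4, 0.4, 6.3]
width: 13.7
gripper_force: 58.7
```

Call:
{"method": "play_rows", "body": {
  "targets": [
    [1, 0, 0.1, 0, 0],
    [1, 0, 0.2, 0, 0],
    [1, 0, 0.2, 0, 0],
    [1, 0, 0.2, 0, 0]
  ]
}}

```text
clock: 33.7
eef_pos: [512.9, -4.9, 147.7]
tool_rot: [-3.139, -0.001, 0.365]
force: [-1.9, 4.6, 7.2]
width: 13.7
gripper_force: 58.9
```

Call:
{"method": "play_rows", "body": {
  "targets": [
    [1, 0, 0.2, 0, 0],
    [1, 0, 0.2, 0, 0],
    [1, 0, 0.2, 0, 0]
  ]
}}

```text
clock: 34.0
eef_pos: [513.0, -5.0, 147.7]
tool_rot: [-3.137, -0.0, 0.366]
force: [-2.6, 8.3, 8.8]
width: 13.6
gripper_force: 59.2
```

Call:
{"method": "play_rows", "body": {
  "targets": [
    [0.7, 0, -0.4, 0, 0],
    [0.5, 0, -0.4, 0, 0],
    [0.5, 0, -0.4, 0, 0],
    [0.5, 0, -0.4, -3, 0],
    [0.5, 0, -0.4, -7, 0],
    [0, 0, -0.4, -11, 0],
    [0, 0, -0.4, -15, 0],
    [0, -5, -0.4, -17, 0],
    [0, -5, -0.4, -17, 0],
    [0, -5, -0.4, -17, 0]
  ]
}}

```text
clock: 35.0
eef_pos: [465.0, -23.8, 317.7]
tool_rot: [3.141, -0.001, 0.36]
force: [-0.0, 0.5, -1.0]
width: 85.3
gripper_force: 0.0
```

```bash
python3 lid.py w11 104; python3 - <<'E'
from h import *
p,d,P=cam('top'); p=cv2.resize(p[130:430,130:530],(800,600)); save('topend',p)
E
```

```text
lid in case: x max 45.69027858950613 y [-56.38140765  56.97307623] z 103.4736556324334 [  237     0   162   184 25202]
angle ((547.1287841796875, 9.14349365234375), (130.2165069580078, 114.34513092041016), 20.630876541137695)
  y edges 30 [-55.98681212  56.60767022] z 103.45742207921691Traceback (most recent call last):
  File "lid.py", line 12, in <module>
    k=m&(X>lo)&(X<hi); print('  y edges',lo,np.percentile(Y[k],[.5,99.5]),'z',np.median(Z[k]))
                                            ~~~~~~~~~~~~~^^^^^^^^^^^^^^^^
    return _quantile_unchecked(
        a, q, axis, out, overwrite_input, method, keepdims, weights)
    return _ureduce(a,
                    func=_quantile_ureduce_func,
    ...<5 lines>...
                    overwrite_input=overwrite_input,
                    method=method)
    r = func(a, **kwargs)
    result = _quantile(arr,
                       quantiles=q,
    ...<2 lines>...
                       out=out,
                       weights=wgt)
    slices_having_nans = np.isnan(arr[-1, ...])
                                  ~~~^^^^^^^^^
IndexError: index -1 is out of bounds for axis 0 with size 0
```

View pics/w11.png

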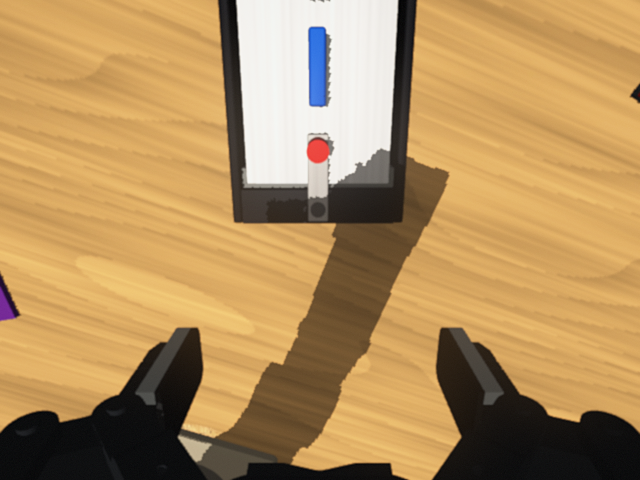

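View pics/topend.png

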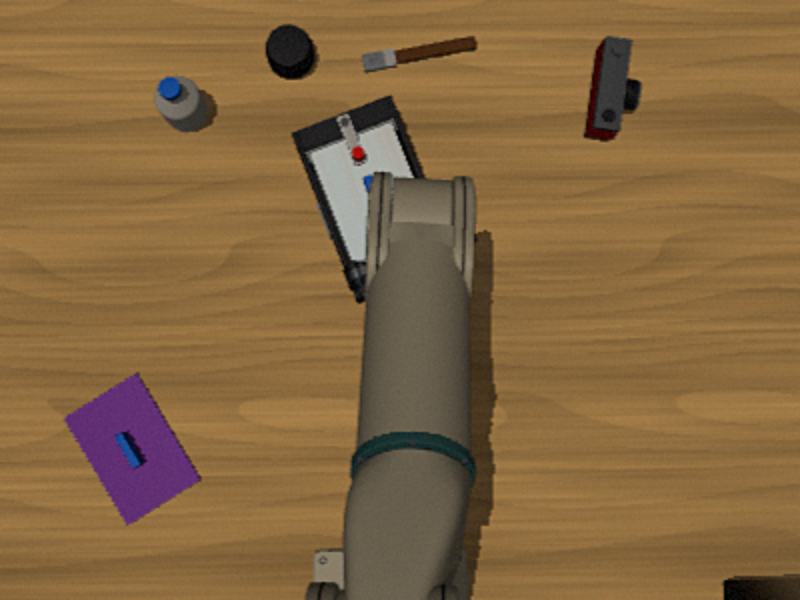

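The wrist view shows bar b straight inward over the lid, with its stud at (318,150) in line with the lid grip. The top view shows bar a locked inward (stud at (358,154)), and the bottle, lens, brush, red camera and purple lid are undisturbed. The arm is clear of everything.

```bash
python3 -c "
from h import *
print(ctrl.read_state()['clock']); print(ctrl.finish_job())"
```

```text
35.1
the job is handed in; nothing more can be done
None
```

The job is done and handed in at 35.1 s of the 72 s: the camera stands upright in the case, the aluminium lid lies flat in its recess, both turnbuttons are turned to their inward stops over it, and the other things are where they were.

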